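# Close the tenon box and take its outer cover back off

## Task

The two-part lid of the grey tenon box hangs by its steel loop on the hook of the stand: an aluminium inner lid with a slotted wooden outer cover lying on it. Lift the lid off the hook with the cover still on it, lower it (do not drop it) fully home on the box and let go of the loop; then lift off only the wooden cover, leaving the inner lid closed on the box, and finish while still holding the cover level in the gripper, at least 10 cm above where it lay on the inner lid. Leave the mug, the metal block and the spring clamp where they are.

Things in the scene. Friction and masses are not known exactly. Their poses are not given: they have to be found in the camera images.
- tenon_box: open grey box fixed to the bench, 50 (its x) x 120 (its y) x 55 mm high outside, walls 5 mm, so the mouth is 40 x 110 mm; two tenons lie flat in it, too low to touch a lid. Origin: centre of the underside; the rim is 55 mm above it
- hook_stand: fixed stand: wooden base 125 x 90 x 16 mm, steel post 14 mm thick, 150 mm high at x = +54 mm, and from it a level round bar 6 mm thick, axis 142 mm above the bench, pointing to the stand's -x; its end at x = -24 mm is turned up 6 mm above the bar's top. Origin: under the place where the lid hangs, at bench level
- hook (a point): point on top of the hook's bar where the loop rests as it hangs, 145 mm above the bench; axes as the stand's
- inner_lid: aluminium inner lid, 140 g: flange 50 (x) x 120 (y) x 5 mm, lies on the box rim when closed; below it a plug 11 mm deep (35 x 105 mm, its lower 5 mm 27 x 97 mm) for the box mouth; on top an upright steel loop (see bail). Origin: centre of the flange's underside. A half turn about z makes no difference
- bail (a point): top middle of the inner lid's flat steel loop, 47 mm above the flange's underside, axes as the lid's. The loop is 40 mm wide (y), 8 mm thick (x), legs and top bar 6 mm wide, opening 28 mm wide. As it hangs, the hook's bar runs through it along the lid's x, with 18 mm between the bar and the cover below
- outer_cover: wooden cover, 90 g, 59 (x) x 129 (y) mm, lying loose on the flange: plate 12 mm thick, a 3 mm wide lip reaching 4 mm lower round the flange, a slot 14 (x) x 46 (y) mm for the loop, which stands 30 mm above its top. Origin: centre of the plate's underside, 5 mm above the inner lid's origin. It overhangs the box 4.5 mm all round
- mug: white mug with dots, 82 x 114 x 91 mm, bystander; origin at its underside
- hold_down_block: aluminium hold-down block, 50 x 100 x 40 mm, bystander; origin at its underside
- clamp: black spring clamp with orange tips, 64 x 123 x 22 mm, lying, bystander; origin at its underside

How it is judged:
By the outcome, as a careful person would: the job done as asked, in the order asked, and still so for the second after the job is handed in, while the arm keeps its last pose, push and grip.
It also fails if it takes over 51 s, if anything falls off the work surface, if the arm or the gripper's body presses on something with over 40 N, if the wrist force passes 120 N, or if a joint passes its speed limit or range.

## Robot

A 6-joint arm with a two-finger parallel gripper is mounted at the origin on a cart in front of the work surface, level with it; the furniture and walls round the work are solid. World frame = base frame: x ahead of the robot, y to its left, z up, the work surface at z = 0. Lengths are in mm, angles in rad, forces in N, time in s.
With the tool pointing down it reaches from about 275 to 1000 mm from the base axis. Payload 8.4 kg.
Tool frame: the origin (TCP) lies between the finger pads; the fingertips stand 8 mm ahead of it and the grasp point (between the pads) lies 11 mm behind it (tcp_to_tips is the distance from the TCP to the fingertips, in mm); z points along the fingers, y is the line along which they close (so a half turn about z gives the same grasp; the last joint's range is limited). The gripper opens to 85 mm and grips with 20 to 120 N. Pads are 22 mm wide; open, the fingers measure 114 mm over their backs; the gripper's body (76 mm by 85 mm) begins 54 mm behind the grasp point. The pads swing forward as they close: fully open they stand 13 mm farther back than shut.
Start: joints at [-1.143, 0.353, 1.633, -0, 1.155, -0.002], TCP at [260.43, -568.159, 239.281] pointing down, gripper open.
Joint ranges: [-2.63, 2.63], [-0.92, 2.1], [0.06, 2.66], [-1.3, 4.44], [0, 2.69], [-3.02, 3.02]. Speed limits (rad/s): [2.22, 2.22, 2.79, 3.14, 3.14, 3.14].

## Interface

Orientations are given as [roll, pitch, yaw] about the fixed x, y, z axes, in that order (R = Rz(yaw) Ry(pitch) Rx(roll)).
In Python, from rig import * gives the robot as it stands.
- The arm moves only by the tool step_arm, never from a script. Its argument "motion" is a list of rows, each an object with "claw": the finger opening in mm, from 0 to 85.4; "delta_pos": the shift along the tool's x, y, z in mm, a list of three; "turn": the turn about the tool's z in rad. In form: [{"claw": claw, "delta_pos": [dx, dy, dz], "turn": turn}, ...]. A call has 1 to 8 rows; each row shifts and turns the commanded pose from where the row before left it, along the tool's axes as they then stand; what a row does not reach is not made up. A row lasts 1/12 s, in which the tool goes at most 41.7 mm and 7.16 degrees, less where a joint would pass 70% of its speed; a pose out of reach is approached as far as the arm can. A call is refused whole if a number of a shift passes 41.7 or a number of a turn 0.125, either way. A call with a gripper value outside its range is refused whole. The fingers move at their own pace and stop on an object; "force" is the grip in N (left out, the last holds). Time passes only in rows, so rows that do not move let the fingers close. It gives the time, the measured TCP pose, the force, the opening and the grip force at its end, in the units of the state.
- sense(): the state, without advancing time (a new reading comes with each control period).
- grab_frame(name): name is "scene" or "side" or "wrist"; returns a dict with "img" (420x560x3 uint8, red, green, blue), "vertical_fov" (degrees; the focal length in pixels is half the picture's height over the tangent of half this angle, whatever the lens; pixels are square), "cx", "cy" (the principal point, pixels), "R" (3x3) and "t" (3): a world point X has camera coordinates R X + t. Camera axes: x right, y down, z forward; pixel columns grow to the right and rows downward; lengths in mm; the calibration is good to about 2 mm. A picture is of the moment at which its call begins. There is no depth.
- sign_off(): hands the job in; it is judged then, once.
The state is a dict: "clock": time; "qpos": joint angles; "qvel": joint speeds; "joint_efforts": joint torques, N m; "eef_pos": TCP position; "tcp_rot": TCP orientation; "contact_force": force on the tool from outside, world axes, zero at the start; "wrist_torque": the same for the moment, N m; "opening": opening from 0.0 (shut) to 1.0 (fully open); "grasp_force": force on a finger pad.
Only numpy, scipy, OpenCV 4.12 (cv2) and the standard library are available. Lean on these libraries where they do the work, as an engineer would, in place of code of your own. Each camera call takes 0.05 s, during which the arm holds its last target. There are 200 camera calls.

## Working session

There is one attempt and no reset: what is moved stays moved. The work goes in short steps, Python scripts to look and compute and a tool call to move; the robot and the scene stay as the last step left them, time stands still between calls to the robot, and variables do not carry over. Pictures are saved under pics/ and viewed, at most 10 in all, crops included, and the job is handed in when it is done.

Besides the shell and the picture viewer there is one more tool, called after "Emit:" by a JSON object that holds its "method" and its "body". step_arm: Moves the arm, as the interface text tells. Its arguments: {"type":"object","properties":{"motion":{"type":"array","items":{"type":"object","properties":{"claw":{"type":"number"},"delta_pos":{"type":"array","items":{"type":"number"}},"turn":{"type":"number"}}}},"force":{"type":"number"}},"required":["motion"]}

```bash
mkdir -p pics; ls; cat > h.py <<'E'
from rig import *
import numpy as np, cv2
from scipy.spatial.transform import Rotation as Rn
def cam(name,f=None):
    d=grab_frame(name); d={k:(np.array(v) if k in('R','t','img') else v) for k,v in d.items()}
    d['f']=d['img'].shape[0]/2/np.tan(np.radians(d['vertical_fov'])/2)
    if f: cv2.imwrite('pics/'+f,d['img'][:,:,::-1])
    np.save('pics/'+name+'.npy',d,allow_pickle=True)
    return d
def load(n): return np.load('pics/'+n+'.npy',allow_pickle=True).item()
def ray(d,u,v):
    r=d['R'].T@np.array([(u-d['cx'])/d['f'],(v-d['cy'])/d['f'],1]); return -d['R'].T@d['t'],r/np.linalg.norm(r)
def onz(d,u,v,z):
    c,r=ray(d,u,v); return c+r*(z-c[2])/r[2]
def proj(d,X):
    p=d['R']@np.array(X,float)+d['t']; return d['f']*p[:2]/p[2]+[d['cx'],d['cy']]
def tri(d1,p1,d2,p2):
    c1,r1=ray(d1,*p1); c2,r2=ray(d2,*p2)
    s=np.linalg.lstsq(np.c_[r1,-r2],c2-c1,rcond=None)[0]
    a,b=c1+s[0]*r1,c2+s[1]*r2; return (a+b)/2,np.linalg.norm(a-b)
E
python3 - <<'E'
from h import *
a=cam('scene');b=cam('side');c=cam('wrist')
for d in(a,b,c): print(d['f'],-d['R'].T@d['t'],d['R'][2])
cv2.imwrite('pics/ab.png',cv2.resize(np.hstack([a['img'],b['img']])[:,:,::-1],(800,300)))
cv2.imwrite('pics/a.png',cv2.resize(a['img'][:,:,::-1],(784,588)))
cv2.imwrite('pics/b.png',cv2.resize(b['img'][:,:,::-1],(784,588)))
print(sense())
E
```

```text
pics
409.76356407061616 [ 129.58433215 1013.5851946   657.35246702] [ 0.38830112 -0.75368308 -0.53026791]
441.5666752080719 [233.79089505 873.19636329 682.65922889] [ 0.33054463 -0.71705838 -0.61365099]
365.49789335387476 [ 323.63458835 -539.1183956   374.26647753] [-0.25273065 -0.11440123 -0.96074949]
{'clock': 0.15, 'qpos': array([-1.14337398e+00,  3.53526475e-01,  1.63397119e+00,  5.25020438e-06,
        1.15521821e+00, -2.39268611e-03]), 'qvel': array([-0.00066521, -0.00237137, -0.00161933,  0.00127911, -0.00132307,
        0.00018838]), 'joint_efforts': array([-1.48700024e-04, -6.05635500e+01, -3.42337489e+01, -1.07262917e-04,
        6.11581068e-03, -2.12976738e-05]), 'eef_pos': array([ 260.29200301, -567.81379384,  238.70739489]), 'tcp_rot': array([-3.14046944e+00, -7.48844413e-06,  4.29812903e-01]), 'contact_force': array([ 0.40464982, -0.04327555, -0.14604733]), 'wrist_torque': array([-0.02010791,  0.00262691,  0.01142047]), 'grasp_force': 0.0, 'opening': 0.9986013422433181}
```

View pics/a.png

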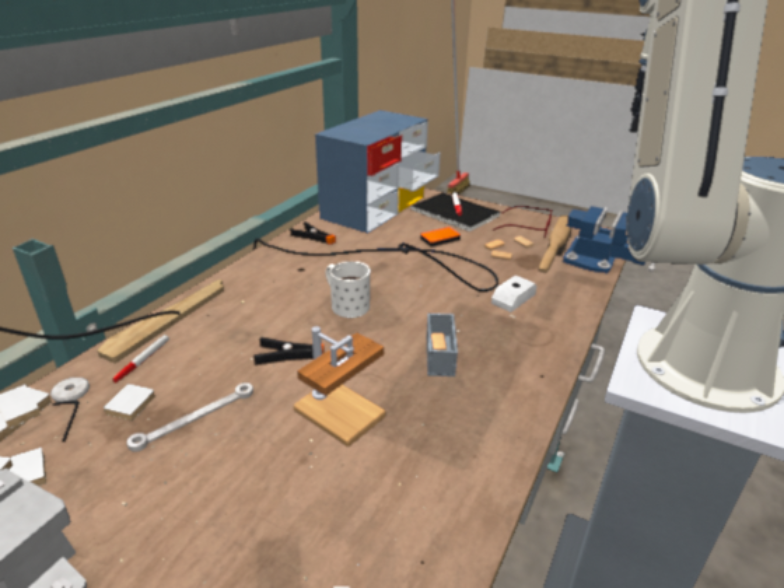

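View pics/b.png

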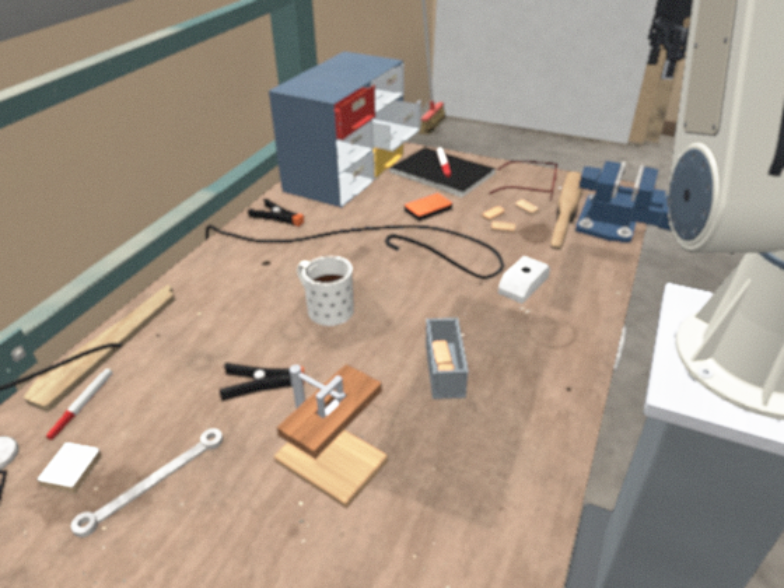

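The box sits near scene (440,345) and side (446,358) in the enlarged picture, and the hanging lid near (340,360) and (330,408). I'll crop closer to get the corners.

```bash
python3 - <<'E'
from h import *
a=load('scene');b=load('side')
def crop(d,x,y,w,h,s): return cv2.resize(d['img'][y:y+h,x:x+w,::-1],None,fx=s,fy=s,interpolation=cv2.INTER_CUBIC)
A=crop(a,200,210,140,110,5);B=crop(b,180,215,160,115,5)
cv2.imwrite('pics/ca.png',A);cv2.imwrite('pics/cb.png',B)
for n,d in(('a',a),('b',b)):
    hsv=cv2.cvtColor(d['img'],cv2.COLOR_RGB2HSV)
    p=d['img'][258,220] if n=='a' else d['img'][300,225]; print(p,hsv[300,225])
    # box rim: guess
E
```

```text
[186 147 118] [ 16 130 179]
[208 147 102] [ 13 130 208]
```

View pics/ca.png

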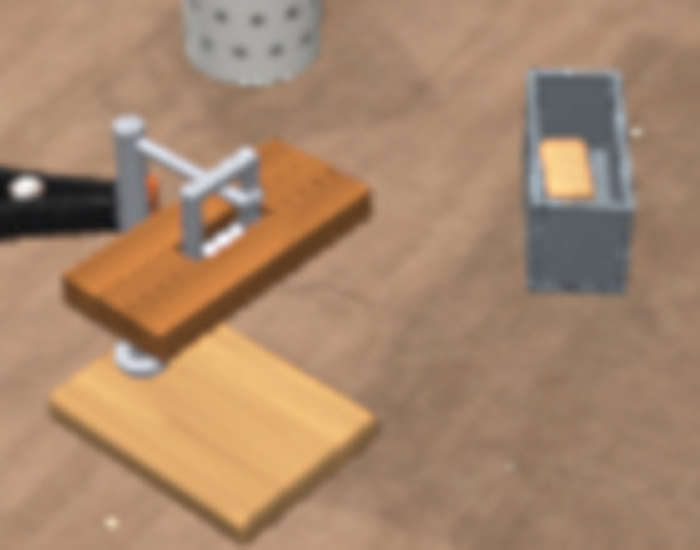

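View pics/cb.png

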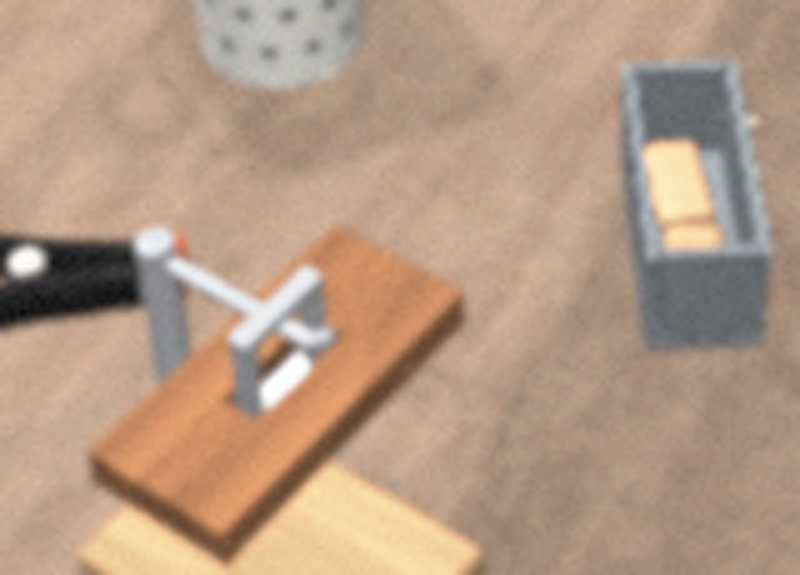

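Corners in the crops (lid cover left, top, right, bottom; box rim TL, TR, BR, BL):

| Crop | Lid cover | Box rim |
|---|---|---|
| scene | (65,280) (273,140) (370,190) (160,338) | (527,70) (618,70) (632,208) (525,206) |
| side | (92,457) (337,228) (462,295) (225,540) | (623,65) (737,62) (770,252) (645,254) |

```bash
python3 - <<'E'
from h import *
a=load('scene');b=load('side')
P={'a':(a,200,210,[(65,280),(273,140),(370,190),(160,338)],[(527,70),(618,70),(632,208),(525,206)],[(183,193),(250,150),(258,158),(193,200)],(128,122)),
'b':(b,180,215,[(92,457),(337,228),(462,295),(225,540)],[(623,65),(737,62),(770,252),(645,254)],[(232,340),(307,267),(322,277),(242,348)],(155,238))}
U={}
for n,(d,x0,y0,cv,bx,lp,po) in P.items():
    f=lambda p:((p[0]+.5)/5-.5+x0,(p[1]+.5)/5-.5+y0)
    U[n]=(f,d)
    for nm,pts,z in(('cover',cv,121),('box',bx,55),('loop',lp,151)):
        W=np.array([onz(d,*f(p),z)[:2] for p in pts]); e=np.roll(W,-1,0)-W
        L=np.linalg.norm(e,axis=1); 
        print(n,nm,'ctr',W.mean(0).round(1),'edges',L.round(1),'ang',np.degrees(np.arctan2(e[:,1],e[:,0])).round(1))
    print('post',onz(d,*f(po),150).round(1))
E
```

```text
a cover ctr [509.5 444.5] edges [127.4  56.8 127.5  54.4] ang [-100.1  169.    78.8  -11.1]
a box ctr [443.5 218. ] edges [ 48.7 120.7  51.8 119.1] ang [-150.   116.4   28.   -65.2]
a loop ctr [508.9 443.7] edges [39.7  6.7 38.4  6.4] ang [-101.4  151.7   78.5  -17.4]
post [564.7 430.4 150. ]
b cover ctr [509.9 442.1] edges [128.4  56.8 127.7  57.2] ang [-101.   167.6   79.2  -11.6]
b box ctr [443.2 214.9] edges [ 50.3 117.7  49.8 116.9] ang [-154.2  115.5   24.9  -64.3]
b loop ctr [511.2 440.9] edges [39.6  7.1 39.7  5. ] ang [-99.9 162.7  77.  -20.4]
post [565.4 428.2 150. ]
```

Measured sizes match the given ones: cover 57×128, box 50×119, loop 39×6. The lid is at about (509.7, 443) with yaw −10.8°, and the box at (443.3, 216.5) with yaw 25.7°. I'll grip the loop across its legs (tool y along lid y), which keeps the fingers clear of the hook's bar.

```bash
cat >> h.py <<'E'
def plan(xyz,yawdeg,n,claw=85):
    s=sense(); p=np.array(s['eef_pos']); y0=s['tcp_rot'][2]
    dy=(np.radians(yawdeg)-y0+np.pi)%(2*np.pi)-np.pi
    t=round(-dy/n,4); d=(np.array(xyz)-p)/n
    print('from',p.round(1),np.degrees(s['tcp_rot']).round(2),'F',np.array(s['contact_force']).round(1),'t',s['clock'])
    for i in range(n):
        R=Rn.from_euler('z',y0-t*i)*Rn.from_euler('x',np.pi)
        print('{"claw":%g,"delta_pos":%s,"turn":%g},'%(claw,(R.inv().apply(d).round(1)+0.).tolist(),t), end='\n' if i%8==7 else '')
    print()
E
python3 -c "
from h import *
plan([509.7,443,205],169.2,28)"
```

```text
from [ 260.3 -567.8  238.7] [-179.94   -0.     24.63] F [ 0.4 -0.  -0.1] t 0.15
{"claw":85,"delta_pos":[23.1, -29.1, 1.2],"turn":-0.0901},{"claw":85,"delta_pos":[25.7, -26.9, 1.2],"turn":-0.0901},{"claw":85,"delta_pos":[28.0, -24.5, 1.2],"turn":-0.0901},{"claw":85,"delta_pos":[30.1, -21.9, 1.2],"turn":-0.0901},{"claw":85,"delta_pos":[31.9, -19.1, 1.2],"turn":-0.0901},{"claw":85,"delta_pos":[33.5, -16.1, 1.2],"turn":-0.0901},{"claw":85,"delta_pos":[34.8, -13.0, 1.2],"turn":-0.0901},{"claw":85,"delta_pos":[35.9, -9.9, 1.2],"turn":-0.0901},
{"claw":85,"delta_pos":[36.6, -6.6, 1.2],"turn":-0.0901},{"claw":85,"delta_pos":[37.0, -3.3, 1.2],"turn":-0.0901},{"claw":85,"delta_pos":[37.2, 0.1, 1.2],"turn":-0.0901},{"claw":85,"delta_pos":[37.0, 3.4, 1.2],"turn":-0.0901},{"claw":85,"delta_pos":[36.6, 6.7, 1.2],"turn":-0.0901},{"claw":85,"delta_pos":[35.8, 10.0, 1.2],"turn":-0.0901},{"claw":85,"delta_pos":[34.8, 13.2, 1.2],"turn":-0.0901},{"claw":85,"delta_pos":[33.4, 16.3, 1.2],"turn":-0.0901},
{"claw":85,"delta_pos":[31.8, 19.2, 1.2],"turn":-0.0901},{"claw":85,"delta_pos":[30.0, 22.0, 1.2],"turn":-0.0901},{"claw":85,"delta_pos":[27.9, 24.6, 1.2],"turn":-0.0901},{"claw":85,"delta_pos":[25.6, 27.0, 1.2],"turn":-0.0901},{"claw":85,"delta_pos":[23.0, 29.2, 1.2],"turn":-0.0901},{"claw":85,"delta_pos":[20.3, 31.1, 1.2],"turn":-0.0901},{"claw":85,"delta_pos":[17.4, 32.8, 1.2],"turn":-0.0901},{"claw":85,"delta_pos":[14.4, 34.3, 1.2],"turn":-0.0901},
{"claw":85,"delta_pos":[11.3, 35.4, 1.2],"turn":-0.0901},{"claw":85,"delta_pos":[8.0, 36.3, 1.2],"turn":-0.0901},{"claw":85,"delta_pos":[4.7, 36.9, 1.2],"turn":-0.0901},{"claw":85,"delta_pos":[1.4, 37.2, 1.2],"turn":-0.0901},
```

Emit:
{"method": "step_arm", "body": {"motion": [{"claw":85,"delta_pos":[23,-29,1],"turn":-0.09},{"claw":85,"delta_pos":[26,-27,1],"turn":-0.09},{"claw":85,"delta_pos":[28,-24.5,1],"turn":-0.09},{"claw":85,"delta_pos":[30,-22,1],"turn":-0.09},{"claw":85,"delta_pos":[32,-19,1],"turn":-0.09},{"claw":85,"delta_pos":[33.5,-16,1],"turn":-0.09},{"claw":85,"delta_pos":[35,-13,1],"turn":-0.09},{"claw":85,"delta_pos":[36,-10,1],"turn":-0.09}]}}

```text
clock: 0.82
eef_pos: [332.0, -277.2, 231.1]
tcp_rot: [-3.142, -0.0, 1.154]
contact_force: [1.4, -0.6, 0.2]
opening: 0.997
grasp_force: 0.0
```

Emit:
{"method": "step_arm", "body": {"motion": [{"claw":85,"delta_pos":[36.5,-6.5,1],"turn":-0.09},{"claw":85,"delta_pos":[37,-3,1],"turn":-0.09},{"claw":85,"delta_pos":[37,0,1],"turn":-0.09},{"claw":85,"delta_pos":[37,3.5,1],"turn":-0.09},{"claw":85,"delta_pos":[36.5,6.5,1],"turn":-0.09},{"claw":85,"delta_pos":[36,10,1],"turn":-0.09},{"claw":85,"delta_pos":[35,13,1],"turn":-0.09},{"claw":85,"delta_pos":[33.5,16,1],"turn":-0.09}]}}

```text
clock: 1.48
eef_pos: [403.2, 11.5, 223.4]
tcp_rot: [3.141, 0.0, 1.874]
contact_force: [1.1, -0.3, -0.3]
opening: 0.995
grasp_force: 0.0
```

Emit:
{"method": "step_arm", "body": {"motion": [{"claw":85,"delta_pos":[32,19,1],"turn":-0.09},{"claw":85,"delta_pos":[30,22,1],"turn":-0.09},{"claw":85,"delta_pos":[28,24.5,1],"turn":-0.09},{"claw":85,"delta_pos":[25.5,27,1],"turn":-0.09},{"claw":85,"delta_pos":[23,29,1],"turn":-0.09},{"claw":85,"delta_pos":[20,31,1],"turn":-0.09},{"claw":85,"delta_pos":[17.5,33,1],"turn":-0.09},{"claw":85,"delta_pos":[14.5,34,1],"turn":-0.09}]}}

```text
clock: 2.15
eef_pos: [474.5, 299.9, 215.0]
tcp_rot: [-3.141, -0.0, 2.595]
contact_force: [0.1, -1.5, 1.3]
opening: 0.995
grasp_force: 0.0
```

```bash
python3 -c "
from h import *
plan([509.7,443,205],169.2,6)"
```

```text
from [474.5 299.9 215. ] [-179.99   -0.    148.66] F [ 0.1 -1.5  1.3] t 2.15
{"claw":85,"delta_pos":[7.4, 23.4, 1.7],"turn":-0.0597},{"claw":85,"delta_pos":[6.0, 23.8, 1.7],"turn":-0.0597},{"claw":85,"delta_pos":[4.5, 24.1, 1.7],"turn":-0.0597},{"claw":85,"delta_pos":[3.1, 24.4, 1.7],"turn":-0.0597},{"claw":85,"delta_pos":[1.6, 24.5, 1.7],"turn":-0.0597},{"claw":85,"delta_pos":[0.2, 24.6, 1.7],"turn":-0.0597},
```

Emit:
{"method": "step_arm", "body": {"motion": [{"claw":85,"delta_pos":[7.5,23.5,1.5],"turn":-0.06},{"claw":85,"delta_pos":[6,24,1.5],"turn":-0.06},{"claw":85,"delta_pos":[4.5,24,1.5],"turn":-0.06},{"claw":85,"delta_pos":[3,24.5,1.5],"turn":-0.06},{"claw":85,"delta_pos":[1.5,24.5,1.5],"turn":-0.06},{"claw":85,"delta_pos":[0,22,1.5],"turn":-0.06},{"claw":85,"delta_pos":[0,0,0],"turn":0}]}}

```text
clock: 2.73
eef_pos: [510.5, 442.0, 205.5]
tcp_rot: [3.14, 0.0, 2.955]
contact_force: [-0.5, -1.1, 0.6]
opening: 0.995
grasp_force: 0.0
```

```bash
python3 -c "
from h import *
d=cam('wrist')
cv2.imwrite('pics/w1.png',cv2.resize(d['img'][:,:,::-1],(784,588)))
print(d['R'][2],-d['R'].T@d['t'])
plan([509.7,443,205],169.2,3)"
```

```text
[ 0.27254741 -0.05018645 -0.96083257] [440.6807081  454.36903952 341.14383887]
from [510.  440.  205.4] [-1.7998e+02 -2.0000e-02  1.6911e+02] F [-0.4 -0.5 -0.5] t 2.7833
{"claw":85,"delta_pos":[0.3, 0.9, 0.1],"turn":-0.0005},{"claw":85,"delta_pos":[0.3, 0.9, 0.1],"turn":-0.0005},{"claw":85,"delta_pos":[0.3, 0.9, 0.1],"turn":-0.0005},
```

View pics/w1.png

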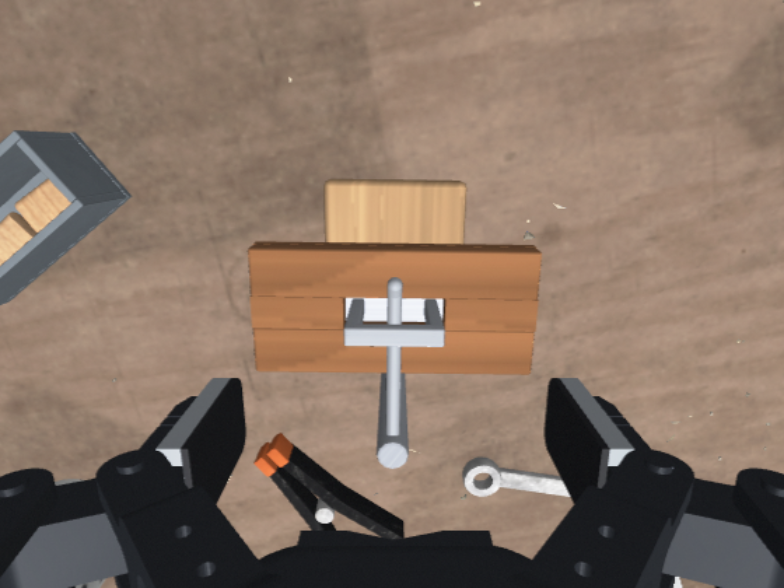

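The wrist view shows the lid square to the tool and centred between the fingers. Cover top corners are at about (250,249), (540,251), (532,373), (257,371); the loop's top bar spans columns 345–443 at row ~335, and the box is on the left.

```bash
python3 -c "
from h import *
d=load('wrist')
f=lambda u,v:((u+.5)/1.4-.5,(v+.5)/1.4-.5)
for nm,z,P in (('cover',121,[(250,249),(540,251),(532,373),(257,371)]),('loop',151,[(345,327),(443,327),(443,347),(345,347)]),('post',150,[(392,455)]),('tip',151,[(395,285)])):
    W=np.array([onz(d,*f(*p),z)[:2] for p in P]);e=np.roll(W,-1,0)-W
    print(nm,W.mean(0).round(1),np.linalg.norm(e,axis=1).round(1),np.degrees(np.arctan2(e[:,1],e[:,0])).round(1))
s=sense();print(s['eef_pos'],np.degrees(s['tcp_rot']))
print(f(395,300), proj(d,np.array(s['eef_pos'])))
plan([509.7,443,134],169.2,8)
"
```

```text
cover [511.6 441.4] [126.7  58.1 128.7  57.9] [  78.9   -9.9 -101.2  168. ]
loop [511.7 441. ] [38.6  8.5 39.   8.4] [  79.3   -9.2 -100.7  167.8]
post [564.7 430. ] [0.] [0.]
tip [490.8 445.3] [0.] [0.]
[510.01373532 440.04507229 205.42589617] [-1.79983358e+02 -2.42107414e-02  1.69113651e+02]
(282.0, 214.14285714285717) [278.38040323 284.54028642]
from [510.  440.  205.4] [-1.7998e+02 -2.0000e-02  1.6911e+02] F [-0.4 -0.5 -0.5] t 2.7833
{"claw":85,"delta_pos":[0.1, 0.4, 8.9],"turn":-0.0002},{"claw":85,"delta_pos":[0.1, 0.4, 8.9],"turn":-0.0002},{"claw":85,"delta_pos":[0.1, 0.4, 8.9],"turn":-0.0002},{"claw":85,"delta_pos":[0.1, 0.4, 8.9],"turn":-0.0002},{"claw":85,"delta_pos":[0.1, 0.4, 8.9],"turn":-0.0002},{"claw":85,"delta_pos":[0.1, 0.4, 8.9],"turn":-0.0002},{"claw":85,"delta_pos":[0.1, 0.4, 8.9],"turn":-0.0002},{"claw":85,"delta_pos":[0.1, 0.4, 8.9],"turn":-0.0002},
```

Emit:
{"method": "step_arm", "body": {"motion": [{"claw":85,"delta_pos":[-1.3,1.5,10],"turn":0},{"claw":85,"delta_pos":[0,0,15],"turn":0},{"claw":85,"delta_pos":[0,0,15],"turn":0},{"claw":85,"delta_pos":[0,0,15],"turn":0},{"claw":85,"delta_pos":[0,0,12],"turn":0},{"claw":85,"delta_pos":[0,0,6],"turn":0},{"claw":55,"delta_pos":[0,0,0],"turn":0},{"claw":55,"delta_pos":[0,0,0],"turn":0}]}}

```text
clock: 3.45
eef_pos: [511.7, 439.4, 133.2]
tcp_rot: [-3.141, -0.0, 2.949]
contact_force: [0.2, 0.6, 0.8]
opening: 0.744
grasp_force: 0.0
```

```bash
python3 -c "
from h import *
d=cam('wrist')
cv2.imwrite('pics/w2.png',cv2.resize(d['img'][:,:,::-1],(784,588)))
s=sense();print(s)"
```

```text
{'clock': 3.5, 'qpos': array([ 7.07475902e-01,  5.33623452e-01,  1.60338551e+00, -3.03859075e-05,
        1.00377646e+00, -6.71115283e-01]), 'qvel': array([ 0.00043204, -0.00948064, -0.00857228, -0.00166495,  0.00050897,
       -0.00064248]), 'joint_efforts': array([-8.61116289e-02, -6.83158278e+01, -3.00690758e+01, -4.90534250e-03,
        2.05308135e-02,  3.35332967e-03]), 'eef_pos': array([512.0453391 , 439.83758849, 133.88444798]), 'tcp_rot': array([3.14097644e+00, 5.22064611e-04, 2.94940366e+00]), 'contact_force': array([ 0.22613331, -0.30487889, -0.38367106]), 'wrist_torque': array([ 0.02357747,  0.01867422, -0.00335905]), 'grasp_force': 0.0, 'opening': 0.6600320263070968}
```

View pics/w2.png

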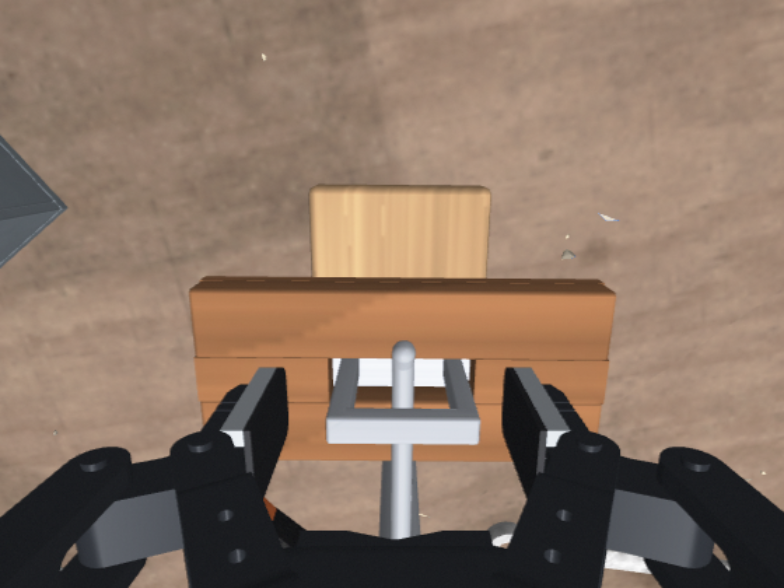

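Fingers are at columns 287 and 503 (middle 395) and the loop spans 328–479 (middle 403), so it's about 2 mm toward tool +y. I'll shift and close.

Emit:
{"method": "step_arm", "body": {"motion": [{"claw":50,"delta_pos":[0,1.8,0],"turn":0},{"claw":45,"delta_pos":[0,0,0],"turn":0},{"claw":36,"delta_pos":[0,0,0],"turn":0},{"claw":34,"delta_pos":[0,0,0],"turn":0},{"claw":34,"delta_pos":[0,0,0],"turn":0},{"claw":34,"delta_pos":[0,0,0],"turn":0},{"claw":34,"delta_pos":[0,0,0],"turn":0}], "force": 60}}

```text
clock: 4.08
eef_pos: [512.6, 442.4, 134.4]
tcp_rot: [3.139, 0.001, 2.95]
contact_force: [-0.6, 2.2, 5.3]
opening: 0.452
grasp_force: 59.9
```

Emit:
{"method": "step_arm", "body": {"motion": [{"claw":34,"delta_pos":[0,0,-3],"turn":0},{"claw":34,"delta_pos":[0,0,-3],"turn":0},{"claw":34,"delta_pos":[0,0,-3],"turn":0},{"claw":34,"delta_pos":[0,0,-3],"turn":0},{"claw":34,"delta_pos":[0,0,0],"turn":0},{"claw":34,"delta_pos":[0,0,0],"turn":0}]}}

```text
clock: 4.58
eef_pos: [512.0, 441.5, 145.4]
tcp_rot: [3.142, 0.0, 2.95]
contact_force: [-0.0, -0.1, -3.1]
opening: 0.456
grasp_force: 60.5
```

```bash
python3 -c "
from h import *
w=cam('wrist');d=cam('side');a=cam('scene')
A=cv2.resize(d['img'][235:335,180:280,::-1],(400,400),interpolation=2)
B=cv2.resize(a['img'][220:290,200:290,::-1],(514,400),interpolation=2)
C=cv2.resize(w['img'][:,:,::-1],(533,400))
cv2.imwrite('pics/s3.png',cv2.resize(np.hstack([A,C]),(800,343)))
s=sense();print(s)"
```

```text
{'clock': 4.7333, 'qpos': array([ 7.09416444e-01,  5.23097046e-01,  1.59297323e+00, -1.09392051e-05,
        1.02598921e+00, -6.69586911e-01]), 'qvel': array([-0.00070068,  0.00231573,  0.00045284, -0.00036319, -0.00076664,
        0.00125566]), 'joint_efforts': array([-4.61319782e-03, -7.14267468e+01, -3.25595641e+01, -9.29743073e-04,
        8.14535779e-04, -5.52439928e-05]), 'eef_pos': array([511.87766037, 441.42721944, 145.04503817]), 'tcp_rot': array([-3.14122082e+00, -2.82409422e-04,  2.94980530e+00]), 'contact_force': array([-0.27988852,  0.39978981, -3.13993695]), 'wrist_torque': array([ 0.04818937,  0.01541771, -0.02555061]), 'grasp_force': 60.45988440513611, 'opening': 0.4528816223240283}
```

View pics/s3.png

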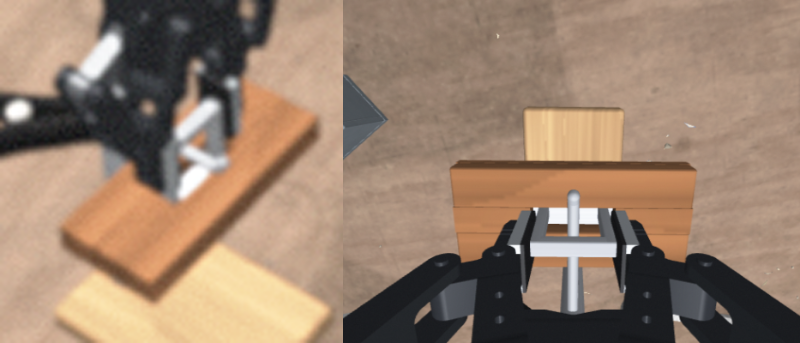

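The lid is up and hangs level, with the bar near mid-opening. I'll slide it off along tool +x, which points the way the bar points.

Emit:
{"method": "step_arm", "body": {"motion": [{"claw":34,"delta_pos":[4,0,0],"turn":0},{"claw":34,"delta_pos":[8,0,0],"turn":0},{"claw":34,"delta_pos":[12,0,0],"turn":0},{"claw":34,"delta_pos":[14,0,0],"turn":0},{"claw":34,"delta_pos":[14,0,0],"turn":0},{"claw":34,"delta_pos":[14,0,0],"turn":0},{"claw":34,"delta_pos":[10,0,-2],"turn":0},{"claw":34,"delta_pos":[5,0,-5],"turn":0}]}}

```text
clock: 5.4
eef_pos: [430.0, 457.1, 152.0]
tcp_rot: [-3.14, -0.001, 2.951]
contact_force: [0.5, -0.2, -3.0]
opening: 0.449
grasp_force: 60.5
```

```bash
python3 -c "
from h import *
plan([443.3,216.5,165],205.7,16,34)"
```

```text
from [430.  457.1 152. ] [-1.7992e+02 -7.0000e-02  1.6909e+02] F [ 0.5 -0.2 -3. ] t 5.4
{"claw":34,"delta_pos":[-3.7, -14.6, -0.8],"turn":-0.0399},{"claw":34,"delta_pos":[-3.1, -14.7, -0.8],"turn":-0.0399},{"claw":34,"delta_pos":[-2.5, -14.9, -0.8],"turn":-0.0399},{"claw":34,"delta_pos":[-1.9, -14.9, -0.8],"turn":-0.0399},{"claw":34,"delta_pos":[-1.3, -15.0, -0.8],"turn":-0.0399},{"claw":34,"delta_pos":[-0.7, -15.0, -0.8],"turn":-0.0399},{"claw":34,"delta_pos":[-0.1, -15.1, -0.8],"turn":-0.0399},{"claw":34,"delta_pos":[0.5, -15.0, -0.8],"turn":-0.0399},
{"claw":34,"delta_pos":[1.1, -15.0, -0.8],"turn":-0.0399},{"claw":34,"delta_pos":[1.7, -15.0, -0.8],"turn":-0.0399},{"claw":34,"delta_pos":[2.3, -14.9, -0.8],"turn":-0.0399},{"claw":34,"delta_pos":[2.9, -14.8, -0.8],"turn":-0.0399},{"claw":34,"delta_pos":[3.5, -14.7, -0.8],"turn":-0.0399},{"claw":34,"delta_pos":[4.1, -14.5, -0.8],"turn":-0.0399},{"claw":34,"delta_pos":[4.6, -14.3, -0.8],"turn":-0.0399},{"claw":34,"delta_pos":[5.2, -14.1, -0.8],"turn":-0.0399},
```

Emit:
{"method": "step_arm", "body": {"motion": [{"claw":34,"delta_pos":[-3.5,-14.5,-1],"turn":-0.04},{"claw":34,"delta_pos":[-3,-14.5,-1],"turn":-0.04},{"claw":34,"delta_pos":[-2.5,-15,-1],"turn":-0.04},{"claw":34,"delta_pos":[-2,-15,-1],"turn":-0.04},{"claw":34,"delta_pos":[-1.5,-15,-1],"turn":-0.04},{"claw":34,"delta_pos":[-0.5,-15,-1],"turn":-0.04},{"claw":34,"delta_pos":[0,-10,-1],"turn":-0.04},{"claw":34,"delta_pos":[0,-4,-1],"turn":-0.04}]}}

```text
clock: 6.07
eef_pos: [438.1, 351.8, 160.9]
tcp_rot: [-3.141, 0.0, -3.012]
contact_force: [-0.0, 0.0, -2.6]
opening: 0.454
grasp_force: 60.7
```

Emit:
{"method": "step_arm", "body": {"motion": [{"claw":34,"delta_pos":[0,0,0],"turn":0}]}}

```text
clock: 6.15
eef_pos: [438.4, 352.4, 161.1]
tcp_rot: [3.141, 0.001, -3.012]
contact_force: [-0.3, -1.2, -3.1]
opening: 0.453
grasp_force: 60.8
```

```bash
python3 -c "
from h import *
d=cam('wrist')
cv2.imwrite('pics/w4.png',cv2.resize(d['img'][:,:,::-1],(784,588)))
s=sense();print(s['eef_pos'],np.degrees(s['tcp_rot']),d['img'].shape)"
```

```text
[438.47631485 353.03321612 161.03197659] [ 1.79964377e+02  6.28910702e-02 -1.72725610e+02] (420, 560, 3)
```

View pics/w4.png

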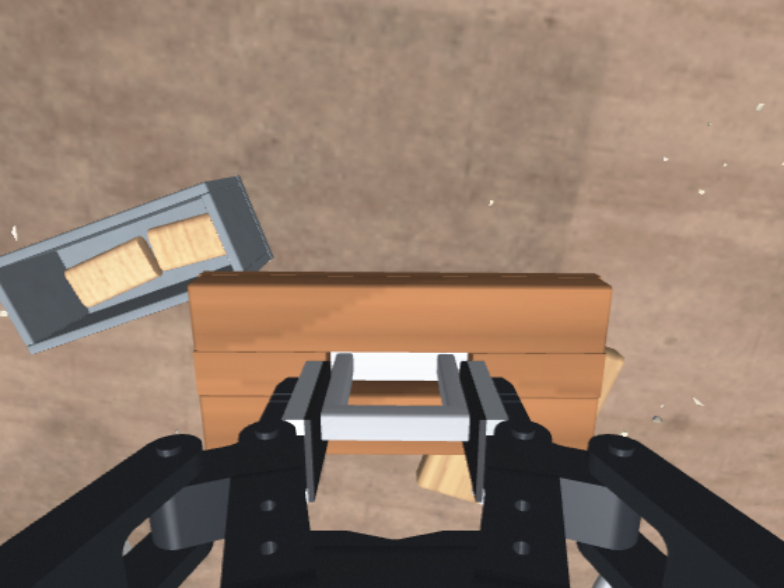

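The box rim's diagonal corners are at about (207,182) and (32,353), so their midpoint is the box centre. The held cover's top corners are at (190,286), (612,287), (598,455), (204,455), and it looks level and square.

```bash
python3 -c "
from h import *
d=load('wrist')
f=lambda u,v:((u+.5)/1.4-.5,(v+.5)/1.4-.5)
g=lambda p,z:onz(d,*f(*p),z)[:2]
A=g((207,182),55);B=g((32,353),55);print('box',A,B,(A+B)/2,np.linalg.norm(A-B))
e=B-A;print('diag ang',np.degrees(np.arctan2(e[1],e[0])))
for P in [((207,182),(0,257)),((32,353),(190,296)),((207,182),(239,270)),((0,281),(32,353))]:
    w=g(P[1],55)-g(P[0],55);print(np.degrees(np.arctan2(w[1],w[0])),np.linalg.norm(w))
s=sense();p=s['eef_pos'];y=s['tcp_rot'][2]
tx=np.array([np.cos(y),np.sin(y)]);ty=np.array([np.sin(y),-np.cos(y)])
for z,P in((148.4,[(190,286),(612,287),(598,455),(204,455)]),):
  W=np.array([g(q,z) for q in P]);E=np.roll(W,-1,0)-W;c=W.mean(0)
  print('cover',c,np.linalg.norm(E,axis=1),np.degrees(np.arctan2(E[:,1],E[:,0])), 'rel tool',(c-p[:2])@tx,(c-p[:2])@ty)
# edge refinement: rows of the rim top edge outer
im=cv2.GaussianBlur(d['img'],(3,3),0).astype(int)
sat=im[:,:,0]-im[:,:,2]
print([(u,int(np.argmax(sat[100:260,u]<15)+100)) for u in range(5,146,14)])
print([(u,int(330-np.argmax(sat[330:180:-1,u]<15))) for u in range(5,130,12)])
"
```

```text
box [394.47333732 258.80921745] [491.40325804 172.96334374] [442.93829768 215.8862806 ] 129.47943297510582
diag ang -41.52966998239951
-63.705961643544974 109.10154181985232
117.23723259006181 88.939743125727
22.494722384988343 43.245033229012606
19.586439120872225 38.67651284298312
cover [436.22228821 353.70672678] [126.71782965  57.8061985  130.70162093  58.09289442] [  97.25874009    9.55888393  -82.60560549 -174.38207343] rel tool 2.1506035317511683 0.9534973363911158
[(5, 181), (19, 176), (33, 171), (47, 166), (61, 161), (75, 155), (89, 150), (103, 145), (117, 140), (131, 135), (145, 130)]
[(5, 224), (17, 244), (29, 250), (41, 246), (53, 242), (65, 238), (77, 234), (89, 330), (101, 330), (113, 330), (125, 330)]
```

```bash
python3 -c "
from h import *
d=load('wrist')
f=lambda u,v:((u+.5)/1.4-.5,(v+.5)/1.4-.5)
g=lambda p,z:onz(d,*f(*p),z)[:2]
s=sense();p=s['eef_pos'];y=s['tcp_rot'][2]
tx=np.array([np.cos(y),np.sin(y)]);ty=np.array([np.sin(y),-np.cos(y)])
for z,P in((178.4,[(321,416),(469,416),(469,440),(321,440)]),):
  W=np.array([g(q,z) for q in P]);E=np.roll(W,-1,0)-W;c=W.mean(0)
  print('loop',c,np.linalg.norm(E,axis=1),np.degrees(np.arctan2(E[:,1],E[:,0])), 'rel tool',(c-p[:2])@tx,(c-p[:2])@ty)
im=d['img'][:,:,:].astype(int).sum(2)
for v in (300,305,310): print(v,im[v,222:342].tolist()[:16],im[v,325:345].tolist())
h=lambda a,b:onz(d,*a,55)[:2]-onz(d,*b,55)[:2]
for a,b in(((131,135.),(5,181.)),((77,234.),(29,250.))):
  w=h(a,b);print(np.degrees(np.arctan2(w[1],w[0])))
plan([445,216.5,165],205.9,10,34)"
```

```text
loop [437.53550538 351.92384569] [38.23656255  7.03787842 38.80178148  7.03717817] [  97.39564752    9.71560129  -82.60511644 -174.88734408] rel tool 1.0737068913814363 -0.9813147851939438
300 [117, 85, 82, 82, 83, 83, 84, 638, 696, 702, 702, 699, 696, 691, 691, 691] [694, 695, 695, 689, 689, 689, 687, 687, 689, 687, 380, 83, 81, 83, 84, 77, 81, 152, 241, 259]
305 [133, 86, 81, 81, 84, 79, 85, 488, 675, 699, 699, 699, 699, 697, 699, 700] [693, 696, 693, 693, 690, 689, 689, 692, 693, 589, 292, 79, 75, 75, 83, 81, 78, 186, 247, 259]
310 [150, 84, 79, 88, 80, 84, 82, 341, 666, 704, 706, 705, 706, 706, 703, 702] [694, 694, 694, 693, 693, 693, 689, 692, 694, 488, 202, 78, 78, 78, 74, 80, 80, 228, 255, 258]
116.41085078149585
115.9291687556551
from [438.5 353.  161. ] [ 1.7996e+02  6.0000e-02 -1.7273e+02] F [ 0.7 -0.6 -3.3] t 6.2
{"claw":34,"delta_pos":[1.1, -13.6, -0.4],"turn":-0.0325},{"claw":34,"delta_pos":[1.5, -13.6, -0.4],"turn":-0.0325},{"claw":34,"delta_pos":[2.0, -13.5, -0.4],"turn":-0.0325},{"claw":34,"delta_pos":[2.4, -13.5, -0.4],"turn":-0.0325},{"claw":34,"delta_pos":[2.8, -13.4, -0.4],"turn":-0.0325},{"claw":34,"delta_pos":[3.3, -13.3, -0.4],"turn":-0.0325},{"claw":34,"delta_pos":[3.7, -13.2, -0.4],"turn":-0.0325},{"claw":34,"delta_pos":[4.1, -13.0, -0.4],"turn":-0.0325},
{"claw":34,"delta_pos":[4.5, -12.9, -0.4],"turn":-0.0325},{"claw":34,"delta_pos":[5.0, -12.7, -0.4],"turn":-0.0325},
```

```bash
python3 -c "
from h import *
plan([444,216.9,161],206.1,14,34)"
```

```text
from [438.5 353.  161. ] [ 1.7996e+02  6.0000e-02 -1.7273e+02] F [ 0.7 -0.6 -3.3] t 6.2
{"claw":34,"delta_pos":[0.8, -9.7, 0.0],"turn":-0.0235},{"claw":34,"delta_pos":[1.1, -9.7, 0.0],"turn":-0.0235},{"claw":34,"delta_pos":[1.3, -9.6, 0.0],"turn":-0.0235},{"claw":34,"delta_pos":[1.5, -9.6, 0.0],"turn":-0.0235},{"claw":34,"delta_pos":[1.7, -9.6, 0.0],"turn":-0.0235},{"claw":34,"delta_pos":[2.0, -9.5, 0.0],"turn":-0.0235},{"claw":34,"delta_pos":[2.2, -9.5, 0.0],"turn":-0.0235},{"claw":34,"delta_pos":[2.4, -9.4, 0.0],"turn":-0.0235},
{"claw":34,"delta_pos":[2.6, -9.4, 0.0],"turn":-0.0235},{"claw":34,"delta_pos":[2.9, -9.3, 0.0],"turn":-0.0235},{"claw":34,"delta_pos":[3.1, -9.2, 0.0],"turn":-0.0235},{"claw":34,"delta_pos":[3.3, -9.2, 0.0],"turn":-0.0235},{"claw":34,"delta_pos":[3.5, -9.1, 0.0],"turn":-0.0235},{"claw":34,"delta_pos":[3.7, -9.0, 0.0],"turn":-0.0235},
```

Emit:
{"method": "step_arm", "body": {"motion": [{"claw":34,"delta_pos":[0.8,-9.7,0],"turn":-0.024},{"claw":34,"delta_pos":[1.1,-9.7,0],"turn":-0.024},{"claw":34,"delta_pos":[1.3,-9.6,0],"turn":-0.024},{"claw":34,"delta_pos":[1.5,-9.6,0],"turn":-0.024},{"claw":34,"delta_pos":[1.7,-9.6,0],"turn":-0.024},{"claw":34,"delta_pos":[2,-9.5,0],"turn":-0.024},{"claw":34,"delta_pos":[2.2,-9.5,0],"turn":-0.024},{"claw":34,"delta_pos":[2.4,-9.4,0],"turn":-0.024}]}}

```text
clock: 6.87
eef_pos: [441.8, 275.5, 160.6]
tcp_rot: [3.141, 0.001, -2.821]
contact_force: [0.1, -0.1, -3.1]
opening: 0.451
grasp_force: 60.9
```

Emit:
{"method": "step_arm", "body": {"motion": [{"claw":34,"delta_pos":[2.6,-9.4,0],"turn":-0.024},{"claw":34,"delta_pos":[2.9,-9.3,0],"turn":-0.024},{"claw":34,"delta_pos":[3.1,-9.2,0],"turn":-0.024},{"claw":34,"delta_pos":[3.3,-9.2,0],"turn":-0.024},{"claw":34,"delta_pos":[3.5,-9.1,0],"turn":-0.023},{"claw":34,"delta_pos":[3.7,-9,0],"turn":-0.018},{"claw":34,"delta_pos":[0,0,0],"turn":0},{"claw":34,"delta_pos":[0,0,0],"turn":0}]}}

```text
clock: 7.53
eef_pos: [444.6, 217.3, 160.6]
tcp_rot: [3.141, 0.001, -2.686]
contact_force: [0.2, 0.1, -3.0]
opening: 0.449
grasp_force: 60.9
```

```bash
python3 -c "
from h import *
plan([444,216.9,100],206.1,8,34)
for i in range(3): cam('wrist');print(sense()['eef_pos'],np.degrees(sense()['tcp_rot']))"
```

```text
from [444.6 217.3 160.6] [ 1.7999e+02  4.0000e-02 -1.5392e+02] F [ 0.2  0.1 -3. ] t 7.5333
{"claw":34,"delta_pos":[0.1, 0.0, 7.6],"turn":-0.0001},{"claw":34,"delta_pos":[0.1, 0.0, 7.6],"turn":-0.0001},{"claw":34,"delta_pos":[0.1, 0.0, 7.6],"turn":-0.0001},{"claw":34,"delta_pos":[0.1, 0.0, 7.6],"turn":-0.0001},{"claw":34,"delta_pos":[0.1, 0.0, 7.6],"turn":-0.0001},{"claw":34,"delta_pos":[0.1, 0.0, 7.6],"turn":-0.0001},{"claw":34,"delta_pos":[0.1, 0.0, 7.6],"turn":-0.0001},{"claw":34,"delta_pos":[0.1, 0.0, 7.6],"turn":-0.0001},

[444.65208055 217.55163135 160.54174714] [ 1.79987694e+02  4.71335850e-02 -1.53896785e+02]
[444.61824573 217.64486313 160.49447381] [ 1.79988070e+02  4.20545229e-02 -1.53861982e+02]
[444.53100041 217.6196387  160.43010818] [ 1.79991887e+02  3.02908528e-02 -1.53833297e+02]
```

Emit:
{"method": "step_arm", "body": {"motion": [{"claw":34,"delta_pos":[0.3,-0.5,5],"turn":0},{"claw":34,"delta_pos":[0,0,10],"turn":0},{"claw":34,"delta_pos":[0,0,12],"turn":0},{"claw":34,"delta_pos":[0,0,12],"turn":0},{"claw":34,"delta_pos":[0,0,10],"turn":0},{"claw":34,"delta_pos":[0,0,7],"turn":0},{"claw":34,"delta_pos":[0,0,4],"turn":0},{"claw":34,"delta_pos":[0,0,0],"turn":0}]}}

```text
clock: 8.35
eef_pos: [443.8, 216.1, 99.2]
tcp_rot: [3.142, -0.002, -2.684]
contact_force: [0.0, 0.1, -4.2]
opening: 0.452
grasp_force: 60.9
```

Emit:
{"method": "step_arm", "body": {"motion": [{"claw":34,"delta_pos":[0,0,2],"turn":0},{"claw":34,"delta_pos":[0,0,2],"turn":0},{"claw":34,"delta_pos":[0,0,1],"turn":0},{"claw":34,"delta_pos":[0,0,0],"turn":0}]}}

```text
clock: 8.68
eef_pos: [444.4, 216.3, 95.4]
tcp_rot: [3.142, 0.0, -2.685]
contact_force: [-0.5, 0.1, -2.6]
opening: 0.452
grasp_force: 60.9
```

Emit:
{"method": "step_arm", "body": {"motion": [{"claw":34,"delta_pos":[0,0,1.5],"turn":0},{"claw":34,"delta_pos":[0,0,1.5],"turn":0},{"claw":34,"delta_pos":[0,0,1],"turn":0},{"claw":34,"delta_pos":[0,0,0],"turn":0}]}}

```text
clock: 9.02
eef_pos: [444.2, 216.2, 91.1]
tcp_rot: [3.142, -0.0, -2.684]
contact_force: [-0.0, 0.5, -2.8]
opening: 0.451
grasp_force: 60.9
```

No contact so far, so I'll keep going in small steps.

Emit:
{"method": "step_arm", "body": {"motion": [{"claw":34,"delta_pos":[0,0,1],"turn":0},{"claw":34,"delta_pos":[0,0,1],"turn":0},{"claw":34,"delta_pos":[0,0,1],"turn":0},{"claw":34,"delta_pos":[0,0,0],"turn":0}]}}

```text
clock: 9.35
eef_pos: [444.2, 216.2, 88.1]
tcp_rot: [3.142, -0.0, -2.684]
contact_force: [-0.6, -0.8, -3.4]
opening: 0.45
grasp_force: 60.9
```

Emit:
{"method": "step_arm", "body": {"motion": [{"claw":34,"delta_pos":[0,0,1],"turn":0},{"claw":34,"delta_pos":[0,0,1],"turn":0},{"claw":34,"delta_pos":[0,0,0],"turn":0}]}}

```text
clock: 9.6
eef_pos: [444.2, 216.2, 86.1]
tcp_rot: [-3.142, -0.0, -2.684]
contact_force: [0.7, -0.0, -2.9]
opening: 0.453
grasp_force: 60.9
```

Emit:
{"method": "step_arm", "body": {"motion": [{"claw":34,"delta_pos":[0,0,0.6],"turn":0},{"claw":34,"delta_pos":[0,0,0.6],"turn":0},{"claw":34,"delta_pos":[0,0,0],"turn":0}]}}

```text
clock: 9.85
eef_pos: [444.3, 216.3, 85.7]
tcp_rot: [3.142, -0.0, -2.684]
contact_force: [-3.9, -0.7, 6.9]
opening: 0.447
grasp_force: 62.1
```

Emit:
{"method": "step_arm", "body": {"motion": [{"claw":34,"delta_pos":[0,0,0.6],"turn":0},{"claw":34,"delta_pos":[0,0,0.4],"turn":0},{"claw":34,"delta_pos":[0,0,0],"turn":0}]}}

```text
clock: 10.1
eef_pos: [444.3, 216.4, 85.6]
tcp_rot: [3.142, 0.0, -2.684]
contact_force: [-7.3, -2.8, 21.4]
opening: 0.452
grasp_force: 63.6
```

Contact is firm at 85.6, about where home should be (84.7 ± 1.5); a misfit would have stopped at about 91 or 96. I'll ease the push, open a little and look.

Emit:
{"method": "step_arm", "body": {"motion": [{"claw":34,"delta_pos":[0,0,-0.8],"turn":0},{"claw":34,"delta_pos":[0,0,0],"turn":0},{"claw":44,"delta_pos":[0,0,0],"turn":0},{"claw":52,"delta_pos":[0,0,0],"turn":0},{"claw":60,"delta_pos":[0,0,0],"turn":0},{"claw":66,"delta_pos":[0,0,0],"turn":0},{"claw":66,"delta_pos":[0,0,0],"turn":0}]}}

```text
clock: 10.68
eef_pos: [444.3, 216.3, 84.8]
tcp_rot: [-3.142, -0.0, -2.684]
contact_force: [0.3, -1.0, 0.0]
opening: 0.77
grasp_force: 0.0
```

Emit:
{"method": "step_arm", "body": {"motion": [{"claw":70,"delta_pos":[0,0,-5],"turn":0},{"claw":70,"delta_pos":[0,0,-15],"turn":0},{"claw":80,"delta_pos":[0,0,-20],"turn":0},{"claw":85,"delta_pos":[0,0,-20],"turn":0},{"claw":85,"delta_pos":[0,0,-10],"turn":0},{"claw":85,"delta_pos":[0,0,-2],"turn":0},{"claw":85,"delta_pos":[0,0,0],"turn":0}]}}

```text
clock: 11.27
eef_pos: [444.6, 216.5, 157.4]
tcp_rot: [-3.142, 0.002, -2.684]
contact_force: [0.1, -0.4, 0.5]
opening: 0.996
grasp_force: 0.0
```

```bash
python3 -c "
from h import *
w=cam('wrist');d=cam('side')
A=cv2.resize(d['img'][190:310,280:370,::-1],(300,400),interpolation=2)
C=cv2.resize(w['img'][:,:,::-1],(500,375)); C=cv2.copyMakeBorder(C,0,25,0,0,0)
cv2.imwrite('pics/s5.png',np.hstack([A,C]))
s=sense();print(s['eef_pos'],np.degrees(s['tcp_rot']),s['contact_force'])"
```

```text
[443.78441872 216.06443735 156.08208577] [ 1.79998978e+02 -6.27729884e-02 -1.53803314e+02] [-0.11477374 -0.00337519  0.18221148]
```

View pics/s5.png

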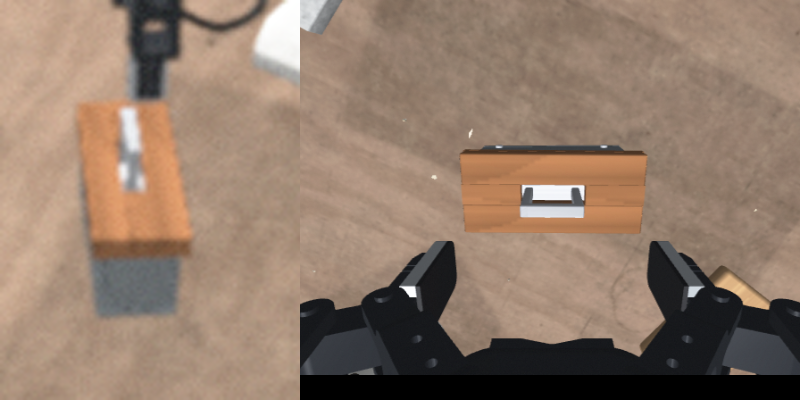

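Both views show the lid level and square on the box. Wrist-view cover corners are (461,154), (646,154), (641,232), (465,232); I'll check their size against a seated height of z = 72.

```bash
python3 -c "
from h import *
d=load('wrist')
f=lambda u,v:((u-300+.5)*1.12-.5,(v+.5)*1.12-.5)
g=lambda p,z:onz(d,*f(*p),z)[:2]
for z in(72,77,102):
  P=[(461,154),(646,154),(641,232),(465,232)] if z<100 else [(521,206),(584,206),(584,217),(521,217)]
  W=np.array([g(q,z) for q in P]);E=np.roll(W,-1,0)-W
  print(z,W.mean(0),np.linalg.norm(E,axis=1),np.degrees(np.arctan2(E[:,1],E[:,0])))
plan([443.5,216.3,157],116.2,13,85)"
```

```text
72 [441.83773227 216.30239118] [126.56909193  57.83993193 129.09672864  57.84847472] [ 116.1910514    27.1783619   -63.81033912 -155.32549699]
77 [440.45204922 215.58915188] [123.7040569   56.53065943 126.17447768  56.53900884] [ 116.1910514    27.1783619   -63.81033912 -155.32549699]
102 [443.75778658 216.56011983] [38.99695604  7.28069505 39.38820366  7.2802103 ] [ 116.19014615   27.78042955  -63.81005635 -155.29898333]
from [443.8 216.1 156.1] [ 1.800e+02 -6.000e-02 -1.538e+02] F [-0.1 -0.   0.2] t 11.3667
{"claw":85,"delta_pos":[0.0, 0.0, -0.1],"turn":0.1208},{"claw":85,"delta_pos":[0.0, 0.0, -0.1],"turn":0.1208},{"claw":85,"delta_pos":[0.0, 0.0, -0.1],"turn":0.1208},{"claw":85,"delta_pos":[0.0, 0.0, -0.1],"turn":0.1208},{"claw":85,"delta_pos":[0.0, 0.0, -0.1],"turn":0.1208},{"claw":85,"delta_pos":[0.0, 0.0, -0.1],"turn":0.1208},{"claw":85,"delta_pos":[0.0, 0.0, -0.1],"turn":0.1208},{"claw":85,"delta_pos":[0.0, 0.0, -0.1],"turn":0.1208},
{"claw":85,"delta_pos":[0.0, 0.0, -0.1],"turn":0.1208},{"claw":85,"delta_pos":[0.0, 0.0, -0.1],"turn":0.1208},{"claw":85,"delta_pos":[0.0, 0.0, -0.1],"turn":0.1208},{"claw":85,"delta_pos":[0.0, 0.0, -0.1],"turn":0.1208},{"claw":85,"delta_pos":[0.0, 0.0, -0.1],"turn":0.1208},
```

The sizes fit z = 72, so the lid is home. Next I turn 90° to grip the cover across its 59 mm width.

Emit:
{"method": "step_arm", "body": {"motion": [{"claw":85,"delta_pos":[0,0,0],"turn":0.12},{"claw":85,"delta_pos":[0,0,0],"turn":0.12},{"claw":85,"delta_pos":[0,0,0],"turn":0.12},{"claw":85,"delta_pos":[0,0,0],"turn":0.12},{"claw":85,"delta_pos":[0,0,0],"turn":0.12},{"claw":85,"delta_pos":[0,0,0],"turn":0.12},{"claw":85,"delta_pos":[0,0,0],"turn":0.12}]}}

```text
clock: 11.95
eef_pos: [443.6, 216.0, 155.6]
tcp_rot: [-3.14, -0.001, 2.753]
contact_force: [-0.0, -0.1, -0.1]
opening: 0.993
grasp_force: 0.0
```

Emit:
{"method": "step_arm", "body": {"motion": [{"claw":85,"delta_pos":[0,0,0],"turn":0.12},{"claw":85,"delta_pos":[0,0,0],"turn":0.12},{"claw":85,"delta_pos":[0,0,0],"turn":0.12},{"claw":85,"delta_pos":[0,0,0],"turn":0.12},{"claw":85,"delta_pos":[0,0,0],"turn":0.12},{"claw":85,"delta_pos":[0,0,0],"turn":0.12},{"claw":85,"delta_pos":[0,0,0],"turn":0.01},{"claw":85,"delta_pos":[0,0,0],"turn":0}]}}

```text
clock: 12.62
eef_pos: [443.8, 216.0, 155.9]
tcp_rot: [-3.14, -0.0, 2.032]
contact_force: [-0.1, -0.6, 0.6]
opening: 0.995
grasp_force: 0.0
```

```bash
python3 -c "
from h import *
d=cam('wrist')
cv2.imwrite('pics/w6.png',cv2.resize(d['img'][:,:,::-1],(784,588)))
s=sense();print(s['eef_pos'],np.degrees(s['tcp_rot']),s['contact_force'])
print([proj(d,[442.5,216.3,72])*1.4])
plan([442.8,216.3,57],116.2,8,85)"
```

```text
[443.86920316 216.0972381  156.1134817 ] [-1.79920352e+02 -1.63167313e-03  1.16463966e+02] [0.77357217 0.29704583 0.32696149]
[array([394.45633746, 307.68043929])]
from [443.9 216.1 156.1] [-179.92   -0.    116.46] F [0.8 0.3 0.3] t 12.6667
{"claw":85,"delta_pos":[0.1, -0.1, 12.4],"turn":0.0006},{"claw":85,"delta_pos":[0.1, -0.1, 12.4],"turn":0.0006},{"claw":85,"delta_pos":[0.1, -0.1, 12.4],"turn":0.0006},{"claw":85,"delta_pos":[0.1, -0.1, 12.4],"turn":0.0006},{"claw":85,"delta_pos":[0.1, -0.1, 12.4],"turn":0.0006},{"claw":85,"delta_pos":[0.1, -0.1, 12.4],"turn":0.0006},{"claw":85,"delta_pos":[0.1, -0.1, 12.4],"turn":0.0006},{"claw":85,"delta_pos":[0.1, -0.1, 12.4],"turn":0.0006},
```

View pics/w6.png

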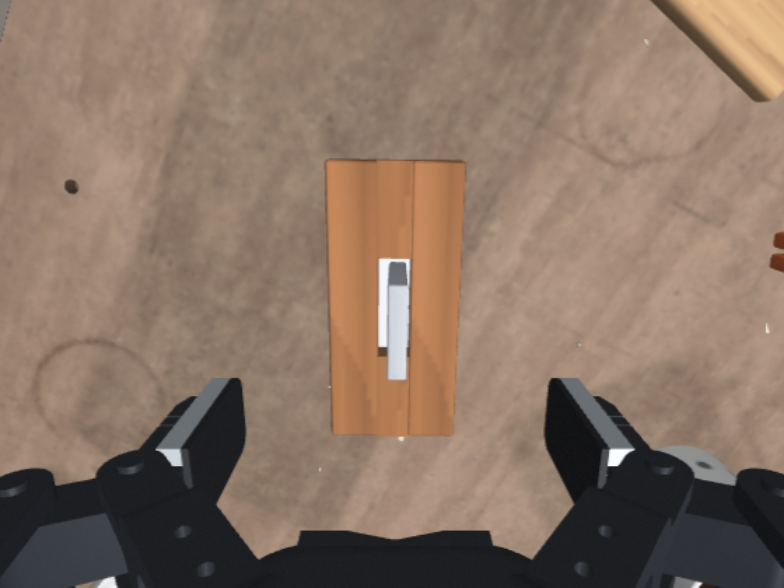

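The cover is centred: its corners (326,160), (465,160), (453,435), (332,435) give a middle of 394, against a finger middle of 395. Before descending I'll check how far the white block is from the right finger.

```bash
python3 -c "
from h import *
d=load('wrist')
f=lambda u,v:((u+.5)/1.4-.5,(v+.5)/1.4-.5)
s=sense();p=s['eef_pos'];y=s['tcp_rot'][2]
tx=np.array([np.cos(y),np.sin(y)]);ty=np.array([np.sin(y),-np.cos(y)])
for q,z in(((665,450),40),((700,447),40),((735,480),40),((394,297),72)):
  c=onz(d,*f(*q),z)[:2];print(c,(c-p[:2])@tx,(c-p[:2])@ty)
b=load('side')
for q in((500,290),(522,298),(548,265),(525,257)): 
  c=onz(b,*f(*q),40)[:2];print(c,(c-p[:2])@tx,(c-p[:2])@ty)
"
```

```text
[619.61990172 199.8628757 ] -92.85388413696796 150.10002921537526
[636.0101143  210.16059201] -90.9392665543364 169.36181181131388
[666.5543733  201.43118525] -112.36554810738625 192.81535650724865
[439.96940673 220.73790583] 5.892279798891392 -1.4231120635576793
[409.80316438  35.21865105] -146.7441738281172 -111.10223084461337
[369.92822597  41.98603581] -122.91624715109553 -143.78308333676412
[351.59767237 -70.35681809] -215.31849909694864 -210.2567612374626
[395.72551991 -79.00060997] -242.7214578837491 -174.60483398582312
```

Emit:
{"method": "step_arm", "body": {"motion": [{"claw":85,"delta_pos":[0,-0.8,10],"turn":0},{"claw":85,"delta_pos":[0,0,20],"turn":0},{"claw":85,"delta_pos":[0,0,20],"turn":0},{"claw":85,"delta_pos":[0,0,20],"turn":0},{"claw":85,"delta_pos":[0,0,18],"turn":0},{"claw":85,"delta_pos":[0,0,12],"turn":0},{"claw":85,"delta_pos":[0,0,6],"turn":0},{"claw":85,"delta_pos":[0,0,0],"turn":0}]}}

```text
clock: 13.33
eef_pos: [442.4, 215.4, 49.2]
tcp_rot: [-3.139, -0.0, 2.03]
contact_force: [-0.5, 0.4, -0.1]
opening: 0.995
grasp_force: 0.0
```

Emit:
{"method": "step_arm", "body": {"motion": [{"claw":75,"delta_pos":[0,0,0],"turn":0},{"claw":68,"delta_pos":[0,0,0],"turn":0},{"claw":64,"delta_pos":[0,0,0],"turn":0},{"claw":60,"delta_pos":[0,0,0],"turn":0},{"claw":56,"delta_pos":[0,0,0],"turn":0},{"claw":54,"delta_pos":[0,0,0],"turn":0},{"claw":54,"delta_pos":[0,0,0],"turn":0},{"claw":54,"delta_pos":[0,0,0],"turn":0}], "force": 30}}

```text
clock: 14.0
eef_pos: [443.9, 216.1, 51.7]
tcp_rot: [3.14, -0.0, 2.029]
contact_force: [0.0, -0.5, 5.6]
opening: 0.686
grasp_force: 31.9
```

Emit:
{"method": "step_arm", "body": {"motion": [{"claw":54,"delta_pos":[0,0,-2],"turn":0},{"claw":54,"delta_pos":[0,0,-2],"turn":0},{"claw":54,"delta_pos":[0,0,-3],"turn":0},{"claw":54,"delta_pos":[0,0,-3],"turn":0},{"claw":54,"delta_pos":[0,0,0],"turn":0},{"claw":54,"delta_pos":[0,0,0],"turn":0}]}}

```text
clock: 14.5
eef_pos: [443.7, 216.0, 61.1]
tcp_rot: [3.141, 0.0, 2.029]
contact_force: [-0.2, 0.7, -1.8]
opening: 0.685
grasp_force: 32.9
```

```bash
python3 -c "
from h import *
b=load('side');c=cam('side')
s=sense();print(s['contact_force'],s['wrist_torque'],s['eef_pos'])
def lid(d):
    im=cv2.GaussianBlur(d['img'],(3,3),0)[190:310,280:370].astype(int)
    m=(im[:,:,0]-im[:,:,2]>75); ys,xs=np.nonzero(m); return m.sum(),ys.min(),ys.max(),xs.min(),xs.max()
print(lid(b),lid(c), [proj(c,[442.8,216.3,z]) for z in (72,82)])
"
```

```text
[ 1.09935435 -0.78692284 -1.53904671] [ 0.00910446 -0.05587249 -0.0017844 ] [443.60722155 215.97464155  60.97914739]
(np.int64(997), np.int64(30), np.int64(72), np.int64(23), np.int64(57)) (np.int64(824), np.int64(32), np.int64(69), np.int64(26), np.int64(57)) [array([318.54271816, 239.68011039]), array([318.76753045, 236.04305616])]
```

The force is about −1.6 N, which fits the cover alone: the full lid read about −3 N, with the same offset of roughly 0.7 N. I'll continue up.

Emit:
{"method": "step_arm", "body": {"motion": [{"claw":54,"delta_pos":[0,0,-5],"turn":0},{"claw":54,"delta_pos":[0,0,-8],"turn":0},{"claw":54,"delta_pos":[0,0,-12],"turn":0},{"claw":54,"delta_pos":[0,0,-18],"turn":0},{"claw":54,"delta_pos":[0,0,-20],"turn":0},{"claw":54,"delta_pos":[0,0,-20],"turn":0},{"claw":54,"delta_pos":[0,0,-20],"turn":0},{"claw":54,"delta_pos":[0,0,-20],"turn":0}]}}

```text
clock: 15.22
eef_pos: [443.4, 215.9, 185.5]
tcp_rot: [3.141, 0.0, 2.029]
contact_force: [-0.4, 0.2, -1.1]
opening: 0.688
grasp_force: 32.9
```

Emit:
{"method": "step_arm", "body": {"motion": [{"claw":54,"delta_pos":[0,0,-12],"turn":0},{"claw":54,"delta_pos":[0,0,-6],"turn":0},{"claw":54,"delta_pos":[0,0,-2],"turn":0},{"claw":54,"delta_pos":[0,0,0],"turn":0},{"claw":54,"delta_pos":[0,0,0],"turn":0},{"claw":54,"delta_pos":[0,0,0],"turn":0}]}}

```text
clock: 15.72
eef_pos: [443.0, 215.7, 203.0]
tcp_rot: [-3.14, -0.0, 2.029]
contact_force: [-0.2, -1.0, -1.0]
opening: 0.683
grasp_force: 33.0
```

```bash
python3 -c "
from h import *
c=cam('side');a=cam('scene');w=cam('wrist')
s=sense();print(s['contact_force'],s['wrist_torque'],s['eef_pos'],s['opening'],s['grasp_force'],s['clock'])
# colours where things ought to be
for n,d in(('side',c),('scene',a)):
  for nm,X in(('flange ends',[442.8-24*0,216.3,60]),):
    for t in(-50,-35,35,50):
      P=np.array([442.8,216.3,60])+t*np.array([-.44,.898,0]); u,v=proj(d,P).round().astype(int); print(n,t,(u,v),d['img'][v,u])
hsv=cv2.cvtColor(w['img'],cv2.COLOR_RGB2HSV); im=w['img'].astype(int)
m=((im[:,:,0]-im[:,:,2])>80).astype(np.uint8); m=cv2.morphologyEx(m,cv2.MORPH_OPEN,np.ones((5,5)))
n,_,st,ce=cv2.connectedComponentsWithStats(m); print([(st[i].tolist(),ce[i].round(0)) for i in range(1,n) if st[i][4]>500])
R=np.r_[[160]]
for v in (130,200,290,330):
  r=np.nonzero(m[v,150:400])[0]+150; print(v,r.min() if len(r) else None,r.max() if len(r) else None)
"
```

```text
[-0.06963523  0.49818481 -0.91131437] [-0.03868816  0.04760392  0.00799341] [443.24282697 215.77844307 203.17663652] 0.6887670867766871 32.95638598501682 15.8667
side -50 (np.int64(316), np.int64(229)) [227 227 229]
side -35 (np.int64(317), np.int64(233)) [176 177 182]
side 35 (np.int64(320), np.int64(256)) [252 252 253]
side 50 (np.int64(321), np.int64(261)) [253 253 253]
scene -50 (np.int64(315), np.int64(224)) [207 210 218]
scene -35 (np.int64(315), np.int64(227)) [130 130 135]
scene 35 (np.int64(316), np.int64(243)) [243 244 247]
scene 50 (np.int64(316), np.int64(247)) [244 244 248]
[([439, 0, 107, 73, 4023], array([498.,  28.])), ([190, 122, 187, 267, 38767], array([282., 240.]))]
130 190 376
200 194 371
290 200 364
330 203 361
```

The bright flange shows on the box in both views, and the gripper carries 0.9 N. Last check is that the cover is level.

```bash
python3 -c "
from h import *
w=load('wrist');im=w['img'].astype(int)
m=((im[:,:,0]-im[:,:,2])>80).astype(np.uint8);m[:,420:]=0; m=cv2.morphologyEx(m,cv2.MORPH_OPEN,np.ones((5,5)))
c=max(cv2.findContours(m,0,2)[0],key=cv2.contourArea)
q=cv2.approxPolyDP(cv2.convexHull(c),8,True)[:,0]; print(q.tolist())
r=np.nonzero(m[:,215:235].any(1))[0]; print('rows',r.min(),r.max())
for z in(220,224):
  for v,(u1,u2) in((130,(190,376)),(200,(194,371)),(290,(200,364)),(330,(203,361))):
    A=onz(w,u1,v,z);B=onz(w,u2,v,z);print(z,v,np.linalg.norm(A-B).round(1),((A+B)/2).round(1))
"
```

```text
[[191, 123], [376, 126], [357, 388], [207, 388]]
rows 123 378
220 130 59.1 [415.1 271.7 220. ]
220 200 59.3 [425.1 251.  220. ]
220 290 59.1 [439.8 220.9 220. ]
220 330 59.0 [447.1 206.  220. ]
224 130 57.1 [415.  271.9 224. ]
224 200 57.3 [424.6 251.9 224. ]
224 290 57.2 [438.8 222.8 224. ]
224 330 57.0 [445.9 208.5 224. ]
```

The width is a constant 59.1 mm along the plate at z ≈ 220, so the cover is level and about 148 mm above where it lay.

```bash
python3 -c "
from rig import *
print(sign_off())"
```

```text
the job is handed in; nothing more can be done
None
```

I handed the job in at about 16 s: the inner lid is closed on the box, and the gripper holds the wooden cover level about 15 cm above where it lay; the mug, block and clamp were not touched, and no verdict came back.

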